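Unlatch a print cassette and hold it up

TASK

Take the cassette with the amber cartridge out of its dock: pinch its two violet side catches together, draw it straight out towards the open end of the dock until its tongue has come out from under the bridge, then lift it level. Finish while still holding it steady by the pinched catches, with its underside at least 10 cm above the bench; leave the blue cassette and everything else on the bench where it is.

Things in the scene. Friction and masses are not known exactly. Their poses are not given: they have to be found in the camera images.
- amber_center (a point): White cassette (60 x 40 x 62 mm, 0.26 kg) with an amber cartridge along its top (top 75 mm above its underside) and a violet spring catch on each long side. Point: midway between the two catch plates, 42 mm above the underside. x points to its tongue, y to its left catch, z up. The body spans x -32 to +28 mm.
- amber_tongue (a point): End of the amber cassette's low rear tongue, 26 mm wide, 20 mm high, which lies hidden under the bridge. Point 10 mm above the cassette's underside, 60 mm in +x from the point amber_center; the tongue is the last 32 mm.
- amber_catch_left (a joint): How far the left (+y) catch is pressed in: 0 out, 0.007 m fully in, on a hard stop (so it can be carried by both catches). Spring 3 N at rest, 6.5 N fully in. Catch plates: outer faces 58 mm apart at rest, 44 mm fully in; 30 mm long (x -16 to +14 mm of amber_center), 27 to 58 mm above the cassette's underside.
- amber_catch_right (a joint): The same for the right (-y) catch. A hook below each plate, 10 to 27 mm above the underside, locks the cassette against the dock's stops until the catch is pressed more than about 5.5 mm.
- dock_amber: Dock of the amber cassette, fixed: aluminium base 155 x 96 mm, 8 mm thick. Origin on the bench. Seated, amber_center is 50 mm above the origin, axes alike, give or take 2 mm; the underside is at z 8 mm. The cassette is drawn to -x, the open end, between rails 16 mm high (1.5 mm play a side) that run to x -75 mm.
- dock_amber_bridge (a point): Middle of the front lower edge of the dock's orange bridge, 32 mm in +x of the dock's origin, 31 mm above the bench. The bridge goes on 36 mm in +x, y +-36 mm, top at 43 mm. It keeps the tongue down until the cassette has been drawn 28 mm; 50 mm is ample.
- dock_amber_stops (a point): Midway between the rear faces of the dock's two orange catch stops, at the height of their tops (30 mm above the bench), 14 mm in -x of the dock's origin. Each stop is 16 mm long (x), from y 26 to 38 mm either side. Keep fingertips above 33 mm here and on the way out.
- blue_center (a point): A second cassette, just like the amber one but with a blue cartridge; the same point on it. Bystander: leave it seated.
- dock_blue: Dock of the blue cassette, just like dock_amber. Leave it alone.
- jar: Bystander: brown jar, 60 mm across, 85 mm high; origin under its centre.
- beaker: Bystander: open glass beaker, 72 mm across, 90 mm high; origin under its centre.
- scraper: Bystander: spatula-shaped scraper lying flat; origin under its middle, x along it.
- spool: Bystander: violet filament spool lying flat, 110 mm across, 45 mm high; origin under its centre.
- bracket: Bystander: orange angle bracket, 60 by 40 mm, 56 mm high; origin under its centre.
Mind the look-alikes: they are no part of the job. Leave any green look-alike of the part that bears amber_center alone. Leave any green look-alike of the dock_amber alone.

How it is judged:
By the outcome, as a careful person would: the job done as asked, in the order asked, and still so for the second after the job is handed in, while the arm keeps its last pose, push and grip.
It also fails if it takes over 34 s, if anything falls off the work surface, if the arm or the gripper's body presses on something with over 40 N, if the wrist force passes 120 N, or if a joint passes its speed limit or range.

ROBOT

A 6-joint arm with a two-finger parallel gripper is mounted at the origin on the work surface. World frame = base frame: x ahead of the robot, y to its left, z up, the work surface at z = 0. Lengths are in m, angles in rad, forces in N, time in s.
With the tool pointing down it reaches from about 0.35 to 0.975 m from the base axis. Payload 17.4 kg.
Tool frame: the origin (TCP) lies at the very end of the fingers, on their centre line; the grasp point (between the pads) lies 19 mm behind it; z points along the fingers, y is the line along which they close (so a half turn about z gives the same grasp; the last joint's range is limited). The gripper opens to 85 mm and grips with 20 to 120 N. Pads are 22 mm wide; open, the fingers measure 114 mm over their backs; the gripper's body (76 mm by 85 mm) begins 54 mm behind the grasp point. The pads swing forward as they close: fully open they stand 13 mm farther back than shut.
Start: joints at [1.108, 0.116, 1.442, -0, 1.584, -0.038], TCP at [0.278, 0.615, 0.202] pointing down, gripper open.
Joint ranges: [-2.83, 2.83], [-0.83, 2.19], [0.07, 2.5], [-1.14, 4.28], [0.01, 3], [-2.97, 2.97]. Speed limits (rad/s): [1.89, 1.89, 2.22, 3.14, 3.14, 3.14].

INTERFACE

Orientations are given as a unit quaternion [x, y, z, w].
In Python, from plant import robot gives the robot as it stands. The module is installed in compiled form; this text tells all that it offers.
- The arm moves only by the shell command python3 -m crank 'ROWS' [OPENING] [FORCE]. ROWS is JSON, one flat list of numbers, 6 for each row, row after row: the shift along the tool's x, y, z in mm, then the turn, a rotation vector about the tool's x, y, z in rad. In form: [tx, ty, tz, wx, wy, wz, tx, ty, tz, wx, wy, wz, ...]. A call has 1 to 12 rows; each row is the pose to reach, as a shift and turn from the pose commanded when the call began, along the tool's axes at that moment; what a row does not reach only later rows make up. A row lasts 1/10 s, in which the tool goes at most 50 mm and 8.59 degrees, less where a joint would pass 70% of its speed; a pose out of reach is approached as far as the arm can. A call with a gripper value outside its range is refused whole. OPENING is the opening, from 0 (shut) to 1 (fully open), set as the call begins (- or left out, the last holds). The fingers move at their own pace and stop on an object; FORCE is the grip in N (left out, the last holds). Time passes only in rows, so rows that repeat a pose let the fingers close. It gives the time, the measured TCP pose, the force, the opening and the grip force at its end, in the units of the state.
- robot.observe(): the state, without advancing time (a new reading comes with each control period).
- robot.grab_frame(name): name is "scene" or "side" or "wrist"; returns the picture (420x560x3 uint8, blue, green, red); there is no depth.
- robot.camera_model(name): a dict with "intrinsics" (3x3 intrinsics, pixels), "R" (3x3) and "t" (3): a world point X has camera coordinates R X + t. Camera axes: x right, y down, z forward; pixel columns grow to the right and rows downward; lengths in m; the calibration is good to about 2 mm. A picture is of the moment at which its call begins: read the wrist's pose just before it. camera_model takes no time and is no camera call; for the wrist camera it gives the pose at the moment of the call.
- robot.hand_in(): hands the job in; it is judged then, once.
Trained networks look in the newest picture that a camera, given by its name, has taken for a name from the list of things; names that differ only in an ending like _2 or _b are one class to them, and where a whole thing is asked for, a point or a joint stands for the part that bears it (a point fixed in the world has none). Each returns a list of dicts, best first, with "p" (0 to 1); they miss things now and then, are a little off and sometimes report something else, mostly with a low value. They report only what shows in the picture. A call takes as long as a camera call. They do not tell look-alikes from the thing itself.
- robot.search_frame(name, camera): "point" ([x, y, z] in m, in the coordinates of the camera as it stood for that picture, good to about 4 mm: the middle of the surface that is visible of it).
The state is a dict: "time": time; "q": joint angles; "qvel": joint speeds; "tau": joint torques, N m; "position": TCP position; "orientation": TCP orientation; "wrist_force": force on the tool from outside, world axes, zero at the start; "ft_torque": the same for the moment, N m; "gripper_width": finger opening in m; "grasp_force": force on a finger pad.
Only numpy, scipy, OpenCV 4.12 (cv2) and the standard library are available. Lean on these libraries where they do the work, as an engineer would, in place of code of your own. Each camera call takes 0.05 s, during which the arm holds its last target. There are 200 camera calls.

## Working session

There is one attempt and no reset: what is moved stays moved. The work goes in short steps, Python scripts to look and compute and a shell command to move; the robot and the scene stay as the last step left them, time stands still between calls to the robot, and variables do not carry over. Pictures are saved under pics/ and viewed, at most 13 in all, crops included, and the job is handed in when it is done.

```bash
mkdir -p pics
python3 - <<'E'
from plant import robot
import cv2,numpy as np
s=robot.observe();print(s['time'],s['position'],s['orientation'],s['gripper_width'])
for c in ['scene','side','wrist']:
    im=robot.grab_frame(c);cv2.imwrite(f'pics/{c}0.png',im)
    m=robot.camera_model(c);R=np.array(m['R']);t=np.array(m['t']);K=np.array(m['intrinsics'])
    for n in ['amber_center','dock_amber']:
        for d in robot.search_frame(n,c)[:4]:
            p=np.array(d['point']);u=K@p;print(c,n,round(d['p'],2),(R.T@(p-t)).round(3),(u[:2]/u[2]).round())
E
```

```text
0.0 [0.2781072  0.61477975 0.20083964] [ 2.10813613e-01  9.77526091e-01 -5.83618108e-04 -1.46548494e-04] 0.08549057366467117
scene amber_center 0.65 [0.547 0.195 0.067] [347. 204.]
scene amber_center 0.59 [0.737 0.201 0.058] [366. 268.]
scene dock_amber 0.97 [0.578 0.184 0.008] [343. 226.]
scene dock_amber 0.65 [0.327 0.159 0.011] [316. 156.]
side amber_center 0.62 [0.709 0.192 0.04 ] [268. 162.]
side amber_center 0.57 [0.529 0.185 0.061] [224. 177.]
side amber_center 0.43 [ 0.52  -0.18   0.064] [286. 246.]
side dock_amber 0.95 [0.324 0.156 0.009] [175. 217.]
side dock_amber 0.17 [0.36  0.448 0.005] [146. 165.]
wrist dock_amber 0.87 [0.343 0.207 0.01 ] [  3. 357.]
```

View pics/scene0.png

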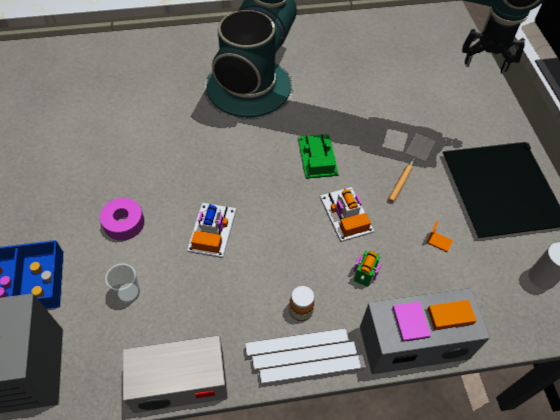

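View pics/side0.png

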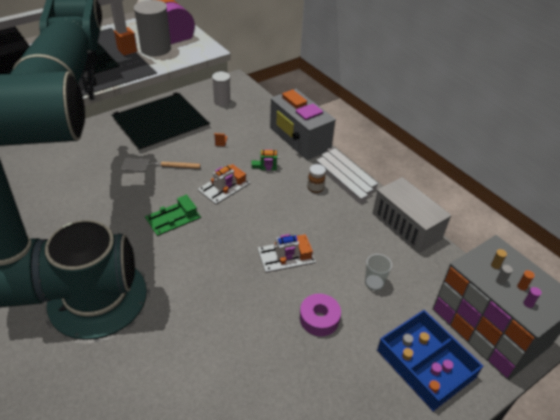

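The scene shows these candidates: the white cassette with amber cartridge in its white dock at scene (347,204), the blue cassette at (211,218), the loose green look-alike cassette at (367,268), and the empty green dock at (318,157). I choose (347,204): white body and amber cartridge, with the orange bridge on the side away from the robot. The side view shows the same cassette at (225,178). I'll check it in a close crop.

Run:
```python
from plant import robot
import cv2,numpy as np
from scipy.spatial.transform import Rotation as Ro
im=cv2.imread('pics/scene0.png')[175:250,305:405]
cv2.imwrite('pics/crop0.png',cv2.resize(im,None,fx=7,fy=7,interpolation=cv2.INTER_CUBIC))
s=robot.observe();T=Ro.from_quat(s['orientation']).as_matrix();m=robot.camera_model('wrist')
R=np.array(m['R']);C=-R.T@m['t'];print((T.T@(C-s['position'])).round(4),(R@T).round(3),m['intrinsics'])
print(T.round(3))
```

```text
[ 0.0806  0.0013 -0.172 ] [[-0.     1.     0.   ]
 [-0.949 -0.    -0.316]
 [-0.316 -0.     0.949]] [[354.60217434   0.         280.29821557]
 [  0.         354.60217434 214.6759719 ]
 [  0.           0.           1.        ]]
[[-0.911  0.412 -0.   ]
 [ 0.412  0.911 -0.   ]
 [ 0.    -0.    -1.   ]]
```

View pics/crop0.png

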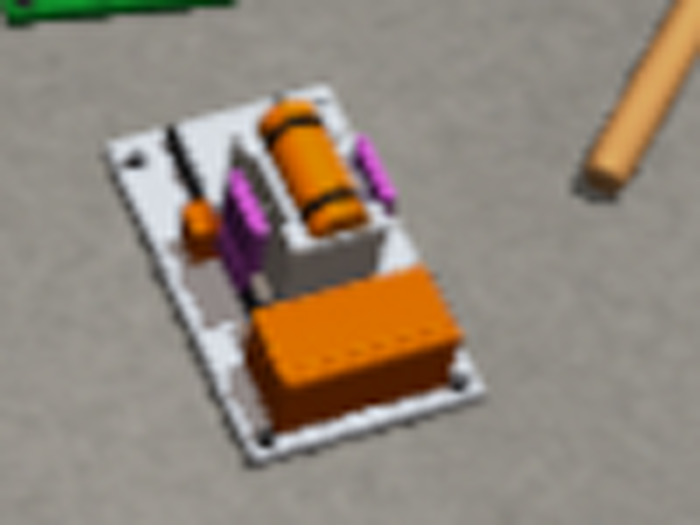

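The crop shows a white body, amber cartridge, violet catches and orange bridge in a white dock, so this is the right cassette. The plate corners in the crop are about (108,147), (328,86), (484,388) and (253,462).

```bash
cat > h.py <<'E'
import numpy as np
from plant import robot
def ray(m,px,z):
    R=np.array(m['R']);t=np.array(m['t']);K=np.array(m['intrinsics'])
    C=-R.T@t;d=R.T@np.linalg.solve(K,[px[0],px[1],1]);return C+d*(z-C[2])/d[2]
def proj(m,X):
    u=np.array(m['intrinsics'])@(np.array(m['R'])@X+m['t']);return u[:2]/u[2]
E
python3 - <<'E'
from h import *
m=robot.camera_model('scene')
P=[ray(m,(304.5+a/7,174.5+b/7),.008) for a,b in [(108,147),(328,86),(484,388),(253,462)]]
P=np.array(P);print(P.round(3),P.mean(0))
for i in range(4):
    d=P[(i+1)%4]-P[i];print(np.linalg.norm(d).round(3),np.arctan2(d[1],d[0]).round(3))
E
```

```text
[[0.468 0.142 0.008]
 [0.451 0.237 0.008]
 [0.601 0.263 0.008]
 [0.621 0.167 0.008]] [0.53545165 0.20217777 0.008     ]
0.096 1.747
0.152 0.174
0.097 -1.371
0.155 -2.977
```

```bash
python3 -m crank '[-20,-13,0,0,0,-0.03,-60,-40,-2,0,0,-0.09,-100,-67,-4,0,0,-0.15,-140,-94,-6,0,0,-0.21,-180,-121,-8,0,0,-0.27,-220,-148,-10,0,0,-0.33,-260,-175,-12,0,0,-0.39,-300,-202,-14,0,0,-0.45,-340,-229,-16,0,0,-0.51,-380,-256,-18,0,0,-0.57,-405,-272,-19,0,0,-0.6,-405,-272,-19,0,0,-0.6]' 1 40
python3 - <<'E'
from h import *
import cv2
robot.observe()
m=robot.camera_model('wrist');cv2.imwrite('pics/w1.png',robot.grab_frame('wrist'))
R=np.array(m['R']);C=-R.T@m['t'];print(C)
for n in ['amber_center','amber_catch_left','dock_amber','dock_amber_bridge']:
    for d in robot.search_frame(n,'wrist')[:3]:
        p=np.array(d['point']);X=R.T@(p-m['t']);print(n,round(d['p'],2),X.round(4),proj(m,X).round())
E
```

```text
time: 1.65
position: [0.5366, 0.1973, 0.2206]
orientation: [-0.086, 0.996, -0.0, 0.0]
wrist_force: [-0.3, 0.6, 0.3]
gripper_width: 0.0852
grasp_force: 0.0
[0.45769395 0.18448732 0.39267416]
amber_center 0.58 [0.7063 0.2098 0.0542] [265. 330.]
amber_center 0.56 [0.5322 0.2005 0.0699] [284. 183.]
amber_catch_left 0.85 [0.7055 0.1879 0.0416] [247. 319.]
amber_catch_left 0.67 [0.5287 0.2272 0.0674] [312. 183.]
dock_amber 0.86 [0.3922 0.1675 0.0224] [275.  20.]
dock_amber 0.77 [0.5112 0.1974 0.0074] [284. 150.]
dock_amber 0.19 [0.4428 0.3894 0.0138] [479. 118.]
dock_amber_bridge 0.8 [0.5122 0.2013 0.0049] [287. 151.]
dock_amber_bridge 0.74 [0.3968 0.1718 0.0232] [278.  26.]
dock_amber_bridge 0.66 [0.6434 0.4073 0.0306] [442. 297.]
```

View pics/w1.png

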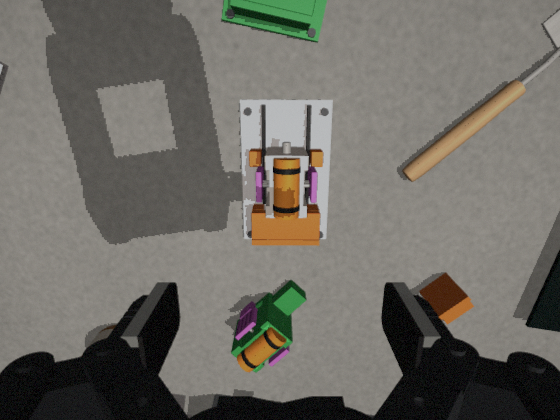

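The wrist view shows the dock nearly aligned with the image: plate corners at about (241,100), (332,100), (328,240) and (244,240), violet catches at (259,184) and (313,184), and bridge at (286,223). The green look-alike cassette is below at (262,330).

Run:
```python
from h import *
import cv2
im=cv2.imread('pics/w1.png');m=robot.camera_model('wrist')
c=im[90:255,225:350];cv2.imwrite('pics/crop1.png',cv2.resize(c,None,fx=3.6,fy=3.6,interpolation=cv2.INTER_CUBIC))
hsv=cv2.cvtColor(im,cv2.COLOR_BGR2HSV)
v=cv2.inRange(hsv,(135,90,60),(165,255,255));v[:, :230]=0;v[250:]=0;v[:,350:]=0
n,l,s,ce=cv2.connectedComponentsWithStats(v)
for i in range(1,n):
    if s[i,4]>30:print('violet',s[i],ce[i].round(1))
o=cv2.inRange(hsv,(5,120,80),(20,255,255));o[:203]=0;o[255:]=0;o[:,:235]=0;o[:,350:]=0
for y in range(204,248,4):
    x=np.where(o[y])[0];print(y,x.min() if len(x) else 0,x.max() if len(x) else 0,len(x))
for u in [252,256,265,300,310,316]:
    y=np.where(o[:,u])[0];print(u,y.min(),y.max())
```

```text
violet [256 167   7  35 211] [258.8 183.8]
violet [309 167   7  35 177] [312.5 184.8]
204 254 307 30
208 254 317 13
212 260 318 23
216 252 319 50
220 252 319 68
224 252 319 68
228 252 318 67
232 251 319 69
236 252 319 68
240 252 318 67
244 252 318 67
252 209 244
256 204 244
265 213 244
300 219 244
310 205 244
316 205 244
```

View pics/crop1.png

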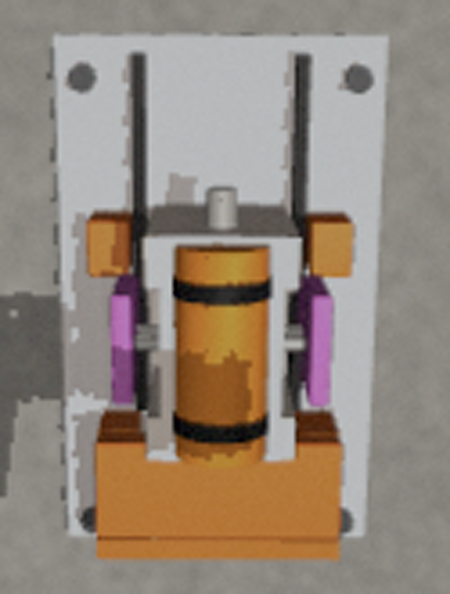

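The close crop shows the cassette seated. The outer top edges of the catch plates are at crop u≈111 and 332, the bridge's front top edge is at v≈443, and the base corners are at (53,36), (388,36), (366,536) and (69,536).

Run:
```python
from h import *
m=robot.camera_model('wrist')
f=lambda u,v,z:ray(m,(224.6+u/3.6,89.6+v/3.6),z)
B=[f(53,36,.008),f(388,36,.008),f(366,536,.008),f(69,536,.008)];B=np.array(B)
print(B.round(4),B.mean(0).round(4))
ax=(B[2]+B[3]-B[0]-B[1])/2;ay=(B[1]+B[2]-B[0]-B[3])/2
print(np.linalg.norm(ax),np.arctan2(ax[1],ax[0]),np.linalg.norm(ay),np.arctan2(-ay[0],ay[1]))
yaw=(np.arctan2(ax[1],ax[0])+np.arctan2(-ay[0],ay[1]))/2
ex=np.array([np.cos(yaw),np.sin(yaw),0]);ey=np.array([-ex[1],ex[0],0])
b0=B.mean(0)
for n,u,v,z in [('bridge front top L',97,443,.043),('bridge front top R',340,443,.043),('bridge front low',115,412,.031),('bridge rear L',97,558,.043),('bridge rear R',340,558,.043),('plate L far',112,402,.066),('plate R far',332,404,.066),('plate L outer',111,290,.066),('plate R outer',332,290,.066),('cart near top',220,248,.083),('stop rear faceL top',100,276,.030),('stop rear R',333,276,.030)]:
    p=f(u,v,z)-b0;print(n,(p@ex*1000).round(1),(p@ey*1000).round(1))
s=robot.observe();print(yaw,s['position'],s['orientation'],s['time'])
```

```text
[[0.466  0.1466 0.008 ]
 [0.4492 0.2412 0.008 ]
 [0.6013 0.2682 0.008 ]
 [0.6182 0.1732 0.008 ]] [0.5337 0.2073 0.008 ]
0.15447653465599534 0.1744279917866702 0.09624035028449507 0.1758606406913735
bridge front top L 34.1 -35.4
bridge front top R 34.0 34.6
bridge front low 28.3 -30.9
bridge rear L 70.0 -36.3
bridge rear R 69.9 35.9
plate L far 15.1 -29.2
plate R far 15.6 29.4
plate L outer -15.1 -28.8
plate R outer -15.1 28.4
cart near top -28.8 -0.9
stop rear faceL top -12.0 -34.4
stop rear R -12.0 32.3
0.17514431623902185 [0.53464985 0.20109287 0.22062013] [-8.78766173e-02  9.96131363e-01  8.63272737e-05 -2.62115262e-05] 1.9
```

```bash
cat > meas.py <<'E'
from h import *
import cv2,sys
s=robot.observe();m=robot.camera_model('wrist');im=robot.grab_frame('wrist');cv2.imwrite(sys.argv[1],im)
hsv=cv2.cvtColor(im,cv2.COLOR_BGR2HSV);v=cv2.inRange(hsv,(135,90,60),(165,255,255))
n,l,st,ce=cv2.connectedComponentsWithStats(v)
yaw=.1755;ex=np.array([np.cos(yaw),np.sin(yaw),0]);ey=np.array([-ex[1],ex[0],0])
g=proj(m,np.array([.535,.206,.06]));print('guess',g)
B=[st[i] for i in range(1,n) if st[i,4]>60 and abs(ce[i]-g).max()<70];B.sort(key=lambda b:b[0]);print(B)
L,R=B[0],B[-1]
p=ray(m,(L[0]-.5,L[1]+L[3]-.5),.066);q=ray(m,(R[0]+R[2]-.5,R[1]+R[3]-.5),.066)
c=(p+q)/2-.014*ex;t=np.array(s['position'])
print('width',np.linalg.norm(p-q),'yaw',np.arctan2(-(q-p)[0],(q-p)[1]),'centre',c,'tcp',t,s['orientation'],'dx,dy dock',((c-t)@ex*1e3).round(1),((c-t)@ey*1e3).round(1))
print(s['time'])
E
python3 meas.py pics/w2.png
```

```text
guess [284.56336569 185.55974173]
[array([251, 168,   8,  35, 216], dtype=int32), array([304, 168,   8,  36, 179], dtype=int32)]
width 0.058586763012722864 yaw 0.15880097753706085 centre [0.53728819 0.20294116 0.066     ] tcp [0.53464985 0.20109287 0.22062013] [-8.78766173e-02  9.96131363e-01  8.63272737e-05 -2.62115262e-05] dx,dy dock 2.9 1.4
1.9
```

```bash
python3 -m crank '[-1,1,20,0,0,0,-2,1,50,0,0,0,-3,1,80,0,0,0,-3,1,100,0,0,0,-3,1,100,0,0,0,-3,1,100,0,0,0,-3,1,100,0,0,0]' 1 50; python3 meas.py pics/w3.png
```

```text
time: 2.65
position: [0.5384, 0.2023, 0.1224]
orientation: [-0.088, 0.996, 0.0, 0.001]
wrist_force: [0.3, 1.0, -0.3]
gripper_width: 0.0853
grasp_force: 0.0
guess [285.365056  213.5571406]
[array([239, 186,  12,  53, 423], dtype=int32), array([313, 187,  11,  52, 392], dtype=int32)]
width 0.05901482297683817 yaw 0.1755399760946529 centre [0.53775126 0.20340218 0.066     ] tcp [0.53839074 0.20230416 0.12235766] [-8.77248582e-02  9.96144178e-01  2.42173942e-04  1.03329080e-03] dx,dy dock -0.4 1.2
2.65
```

View pics/w3.png

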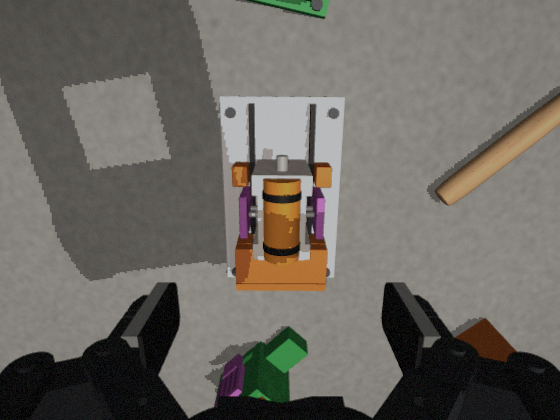

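The catches are at (244,213) and (318,213), centred between the fingers. Next I descend to TCP z≈0.036.

```bash
python3 -m crank '[0,1,20,0,0,0,0,1,45,0,0,0,0,1,65,0,0,0,0,1,78,0,0,0,0,1,84,0,0,0,0,1,84,0,0,0,0,1,84,0,0,0,0,1,84,0,0,0,0,1,84,0,0,0]' 1 50
python3 - <<'E'
from h import *
import cv2
s=robot.observe();cv2.imwrite('pics/w4.png',robot.grab_frame('wrist'));c=robot.grab_frame('side')[130:220,170:290];cv2.imwrite('pics/s4.png',cv2.resize(c,None,fx=6,fy=6,interpolation=cv2.INTER_CUBIC))
s=robot.observe();print(s['time'],s['position'],s['orientation'],s['wrist_force'])
E
```

```text
time: 3.6
position: [0.5381, 0.2029, 0.0374]
orientation: [-0.087, 0.996, 0.0, 0.001]
wrist_force: [-0.3, 0.1, 0.7]
gripper_width: 0.0853
grasp_force: 0.0
3.7 [0.5378868  0.20283064 0.03705338] [-8.74947771e-02  9.96164933e-01  6.75962091e-05  2.92378637e-04] [-1.00520563  0.19144482  0.40441199]
```

View pics/w4.png

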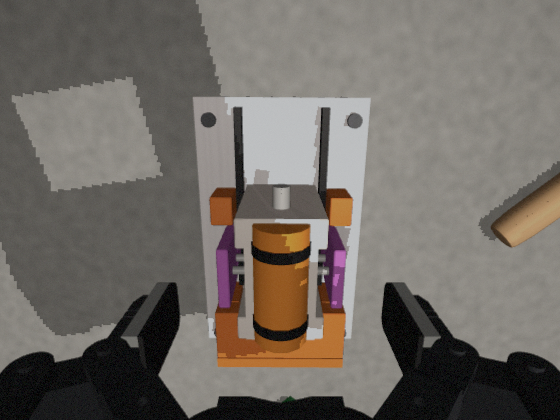

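The fingers straddle the cassette symmetrically: finger insides at u≈178 and 384, catches at 225 and 340. Closing now.

```bash
python3 -m crank '[0,0,0,0,0,0,0,0,0,0,0,0,0,0,0,0,0,0,0,0,0,0,0,0,0,0,0,0,0,0,0,0,0,0,0,0,0,0,0,0,0,0,0,0,0,0,0,0,0,0,0,0,0,0,0,0,0,0,0,0]' 0 50; python3 meas.py pics/w5.png
```

```text
time: 4.7
position: [0.5378, 0.2028, 0.0369]
orientation: [-0.087, 0.996, 0.0, 0.0]
wrist_force: [-1.8, -0.4, 6.0]
gripper_width: 0.0292
grasp_force: 49.4
guess [286.44737371 271.80038975]
[array([216, 226,  18,  54, 620], dtype=int32), array([321, 226,  25,  54, 687], dtype=int32)]
width 0.058809687379004084 yaw 0.17520555453329062 centre [0.52243561 0.2009431  0.066     ] tcp [0.53782889 0.20284209 0.03693337] [-8.74840029e-02  9.96165908e-01  7.88015512e-05  1.62368598e-04] dx,dy dock -15.5 0.8
4.7
```

View pics/w5.png

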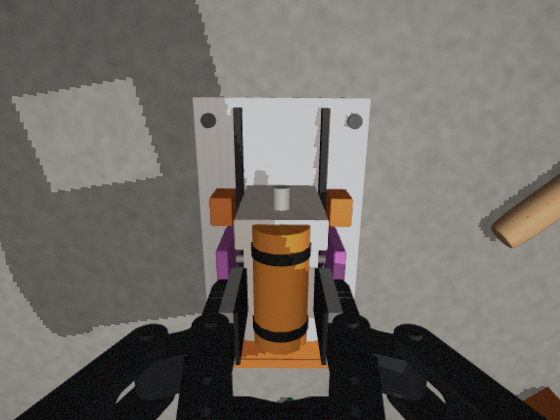

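The fingers closed at 29 mm and the violet catches still show their rest width (u 216–346). So the fingers appear to have closed above the catch plates, on the cartridge. I'll check with the other two cameras before opening.

Run:
```python
from h import *
import cv2
o=[]
for c in ['side','scene']:
    m=robot.camera_model(c);im=robot.grab_frame(c)
    s=np.array(robot.observe()['position']);g=proj(m,s+[0,0,.03]);u,v=g.astype(int)
    p=cv2.resize(im[v-45:v+45,u-32:u+33],None,fx=6,fy=6,interpolation=cv2.INTER_CUBIC)
    for k,col in ((0,(0,0,255)),(.019,(255,255,0)),(.035,(0,255,0))):
        a=(proj(m,s+[0,0,k])-[u-32,v-45])*6;print(c,k,a.round());cv2.circle(p,tuple(int(x) for x in a),3,col,-1)
    o.append(p)
cv2.imwrite('pics/c6.png',np.hstack(o));print(o[0].shape)
```

```text
side 0 [194. 315.]
side 0.019 [193. 289.]
side 0.035 [192. 268.]
scene 0 [186. 314.]
scene 0.019 [191. 290.]
scene 0.035 [196. 269.]
(540, 390, 3)
```

View pics/c6.png

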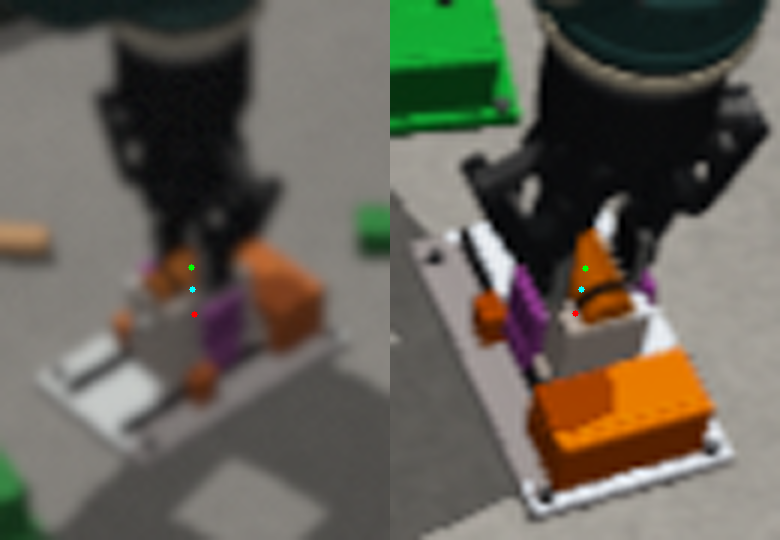

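The composite shows the fingertips near the body top, above the violet plates (side view (222,290), scene view (525,310)). They rest at about z 70 mm, so the real tips end about 32 mm short of the reported TCP. The gap is only vertical; sideways and along x they are centred. I'll open, go 33 mm lower while watching the force, and re-grip.

```bash
python3 -m crank '[0,0,0,0,0,0,0,0,0,0,0,0,0,0,0,0,0,0,0,0,0,0,0,0,0,0,0,0,0,0,0,0,0,0,0,0,0,0,0,0,0,0,0,0,0,0,0,0]' 1 50; python3 -m crank '[0,0,8,0,0,0,0,0,16,0,0,0,0,0,22,0,0,0,0,0,22,0,0,0,0,0,22,0,0,0]'; python3 meas.py pics/w7.png
```

```text
time: 5.65
position: [0.5377, 0.2028, 0.0366]
orientation: [-0.087, 0.996, -0.0, -0.0]
wrist_force: [-0.2, 0.4, 0.1]
gripper_width: 0.0856
grasp_force: 0.0
time: 6.15
position: [0.5376, 0.2027, 0.0144]
orientation: [-0.088, 0.996, -0.0, -0.0]
wrist_force: [-0.0, -0.1, -0.3]
gripper_width: 0.0854
grasp_force: 0.0
guess [287.48712683 298.16310849]
[array([ 332,  244,   25,   97, 1356], dtype=int32)]
width 0.010139696602152132 yaw 0.17541331320532655 centre [0.53291148 0.22889172 0.066     ] tcp [0.53760663 0.20271818 0.01435784] [-8.75044288e-02  9.96164097e-01 -7.48086623e-05 -2.46665566e-04] dx,dy dock -0.1 26.6
6.15
```

```bash
python3 -m crank '[0,0,5,0,0,0,0,0,10,0,0,0,0,0,10,0,0,0,0,0,10,0,0,0]' ; python3 -m crank '[0,0,0,0,0,0,0,0,0,0,0,0,0,0,0,0,0,0,0,0,0,0,0,0,0,0,0,0,0,0,0,0,0,0,0,0,0,0,0,0,0,0,0,0,0,0,0,0,0,0,0,0,0,0]' 0 50; python3 meas.py pics/w8.png
python3 - <<'E'
import cv2
im=cv2.imread('pics/w8.png');hsv=cv2.cvtColor(im,cv2.COLOR_BGR2HSV);v=cv2.inRange(hsv,(135,90,60),(165,255,255))
print([list(b) for b in cv2.connectedComponentsWithStats(v)[2] if b[4]>20])
E
```

```text
time: 6.6
position: [0.5376, 0.2027, 0.0044]
orientation: [-0.087, 0.996, -0.0, -0.0]
wrist_force: [0.5, 0.0, 0.2]
gripper_width: 0.0853
grasp_force: 0.0
time: 7.5
position: [0.5384, 0.203, 0.0062]
orientation: [-0.087, 0.996, 0.0, 0.001]
wrist_force: [-3.5, -1.8, 14.2]
gripper_width: 0.0403
grasp_force: 51.6
guess [287.58946838 307.89768034]
[array([221, 282,  16,  72, 707], dtype=int32), array([324, 284,  17,  70, 700], dtype=int32)]
width 0.04604015853036508 yaw 0.17510098256452036 centre [0.53774061 0.20370391 0.066     ] tcp [0.5384391  0.20302456 0.00623656] [-8.74749498e-02  9.96166262e-01  2.28865018e-04  9.27352750e-04] dx,dy dock -0.6 0.8
7.5
[[np.int32(0), np.int32(0), np.int32(560), np.int32(420), np.int32(233793)], [np.int32(221), np.int32(282), np.int32(16), np.int32(72), np.int32(707)], [np.int32(324), np.int32(284), np.int32(17), np.int32(70), np.int32(700)]]
```

View pics/w8.png

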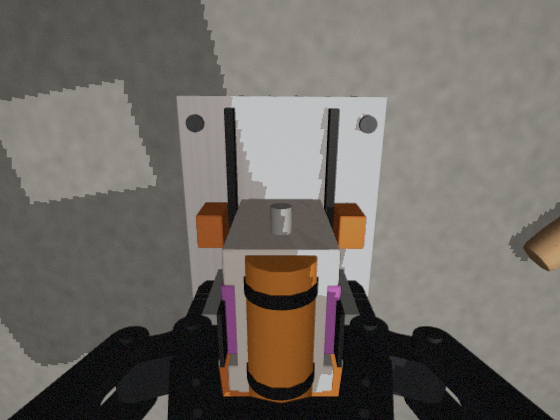

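Both catches are now pinched: the plate outer faces measure about 45 mm apart, the violet edges are at u≈221 and 340, and the tips are well above the stops. Now I relieve the slight down-push and start drawing.

```bash
python3 -m crank '[0,0,-1,0,0,0,0,0,-1.5,0,0,0,2,0,-1.5,0,0,0,5,0,-1.5,0,0,0,8,0,-1.5,0,0,0,12,0,-1.5,0,0,0,15,0,-1.5,0,0,0,15,0,-1.5,0,0,0]' 0 60
python3 - <<'E'
from h import *
import cv2
m=robot.camera_model('wrist');im=robot.grab_frame('wrist');cv2.imwrite('pics/w9.png',im)
v=cv2.inRange(cv2.cvtColor(im,cv2.COLOR_BGR2HSV),(135,90,60),(165,255,255))
for b in cv2.connectedComponentsWithStats(v)[2][1:]:
    if b[4]>50:print(b)
E
```

```text
time: 8.35
position: [0.523, 0.2002, 0.0066]
orientation: [-0.088, 0.996, 0.0, 0.001]
wrist_force: [1.1, -0.1, 7.0]
gripper_width: 0.0395
grasp_force: 62.2
[221 283  16  70 621]
[324 283  17  70 629]
```

The cassette is following the gripper with almost no resistance, so I continue the draw to about 57 mm.

```bash
python3 -m crank '[3,0,0,0,0,0,8,0,0,0,0,0,13,0,0,0,0,0,18,0,0,0,0,0,23,0,0,0,0,0,28,0,0,0,0,0,33,0,0,0,0,0,38,0,0,0,0,0,41,0,0,0,0,0,42,0,0,0,0,0,42,0,0,0,0,0]' 0 60
python3 - <<'E'
from h import *
import cv2
im=robot.grab_frame('wrist');cv2.imwrite('pics/w10.png',im)
v=cv2.inRange(cv2.cvtColor(im,cv2.COLOR_BGR2HSV),(135,90,60),(165,255,255))
for b in cv2.connectedComponentsWithStats(v)[2][1:]:
    if b[4]>50:print(b)
E
```

```text
time: 9.5
position: [0.4818, 0.1929, 0.0066]
orientation: [-0.087, 0.996, 0.0, 0.001]
wrist_force: [2.4, 0.2, 6.6]
gripper_width: 0.0396
grasp_force: 62.0
[324 283  17  70 630]
[221 284  16  69 618]
```

Drawn 57 mm, with the cassette still fixed in the gripper's view. Lift straight up 130 mm, level.

```bash
python3 -m crank '[0,0,-3,0,0,0,0,0,-8,0,0,0,0,0,-15,0,0,0,0,0,-28,0,0,0,0,0,-43,0,0,0,0,0,-60,0,0,0,0,0,-78,0,0,0,0,0,-96,0,0,0,0,0,-112,0,0,0,0,0,-122,0,0,0,0,0,-128,0,0,0,0,0,-130,0,0,0]' 0 60; python3 -m crank '[0,0,0,0,0,0,0,0,0,0,0,0,0,0,0,0,0,0,0,0,0,0,0,0,0,0,0,0,0,0]'
python3 - <<'E'
from h import *
import cv2
im=robot.grab_frame('wrist')
v=cv2.inRange(cv2.cvtColor(im,cv2.COLOR_BGR2HSV),(135,90,60),(165,255,255))
for b in cv2.connectedComponentsWithStats(v)[2][1:]:
    if b[4]>50:print(b)
o=[]
for c,z in (('side',.11),('scene',.11)):
    m=robot.camera_model(c);i2=robot.grab_frame(c);u,v=proj(m,np.array([.49,.195,z-.02])).astype(int)
    o.append(cv2.resize(i2[v-55:v+55,u-40:u+40],(400,550),interpolation=cv2.INTER_CUBIC))
cv2.imwrite('pics/c11.png',np.hstack(o))
E
```

```text
time: 10.75
position: [0.4817, 0.1928, 0.1366]
orientation: [-0.087, 0.996, 0.0, 0.0]
wrist_force: [0.3, 1.2, -2.7]
gripper_width: 0.0392
grasp_force: 61.0
time: 11.25
position: [0.4815, 0.1928, 0.1359]
orientation: [-0.087, 0.996, -0.0, -0.0]
wrist_force: [-0.1, 0.4, -2.2]
gripper_width: 0.039
grasp_force: 61.0
[324 283  17  70 619]
[221 284  16  69 614]
```

View pics/c11.png

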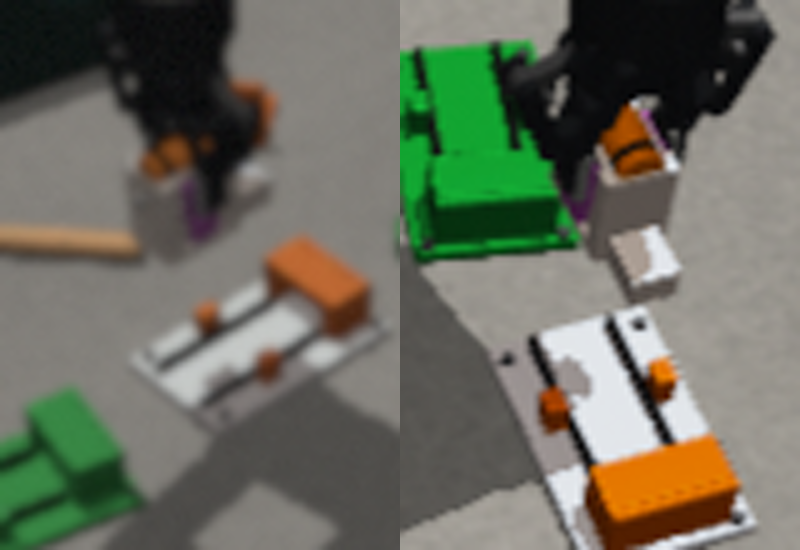

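Both views show the cassette held level by its catches in the air (side (170,190), scene (635,180)), with its tongue free and the dock empty. Its underside is at about 0.137 m, and it hasn't slipped in the wrist view.

```bash
python3 -c "
from plant import robot
print(robot.hand_in())"
```

```text
the job is handed in; nothing more can be done
None
```

The amber cassette was drawn out of its dock and handed in held level by its pinched catches, underside about 13.7 cm above the bench, at about 11 s; a first grip closed too high, briefly squeezing its cartridge (about 50 N) before I re-gripped, and nothing else was touched.

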